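Snap shut the pink marbling-paint tub

ROBOT

A 6-joint arm with a two-finger parallel gripper is mounted at the origin on the work surface. World frame = base frame: x ahead of the robot, y to its left, z up, the work surface at z = 0. Lengths are in m, angles in rad, forces in N, time in s.
With the tool pointing down it reaches from about 0.25 to 0.8 m from the base axis. Payload 8.5 kg.
Tool frame: the origin (TCP) lies at the very end of the fingers, on their centre line; the grasp point (between the pads) lies 19 mm behind it; z points along the fingers, y is the line along which they close (so a half turn about z gives the same grasp; the last joint's range is limited). The gripper opens to 85 mm and grips with 20 to 120 N. Pads are 22 mm wide; open, the fingers measure 114 mm over their backs; the gripper's body (76 mm by 85 mm) begins 54 mm behind the grasp point. The pads swing forward as they close: fully open they stand 13 mm farther back than shut.
Start: joints at [-1.143, 0.238, -0.013, 1.319, 0, 1.571], TCP at [0.218, -0.478, 0.231] pointing down, gripper open.
Joint ranges: [-2.66, 2.66], [-1.03, 1.9], [-1.14, 1.46], [-1.82, 2.27], [-1.45, 1.34], [-3.14, 3.14]. Speed limits (rad/s): [2.22, 2.22, 2.79, 3.14, 3.14, 3.14].

INTERFACE

Orientations are given as a unit quaternion [w, x, y, z].
In Python, from cell import status, grab_frame, job gives the robot as it stands. The module is installed in compiled form; this text tells all that it offers.
- The arm moves only by the tool arm_command, never from a script. Its argument "increments" is a list of rows, each a list of 7 numbers: the finger opening in m, from 0 to 0.0854, then the shift along the tool's x, y, z in m, then the turn, a rotation vector about the tool's x, y, z in rad. In form: [[gripper, dx, dy, dz, wx, wy, wz], ...]. A call has 1 to 20 rows; each row shifts and turns the commanded pose from where the row before left it, along the tool's axes as they then stand; what a row does not reach is not made up. A row lasts 1/10 s, in which the tool goes at most 50 mm and 8.59 degrees, less where a joint would pass 70% of its speed; a pose out of reach is approached as far as the arm can. A call is refused whole if a number of a shift passes 0.05 or a number of a turn 0.15, either way. A call with a gripper value outside its range is refused whole. The fingers move at their own pace and stop on an object; the grip force is fixed at half the most. Time passes only in rows, so rows that do not move let the fingers close. It gives the time, the measured TCP pose, the force, the opening and the grip force at its end, in the units of the state.
- status.get_obs(): the state, without advancing time (a new reading comes with each control period).
- grab_frame(name): name is "scene" or "top"; returns a dict with "img" (480x640x3 uint8, blue, green, red), "K" (3x3 intrinsics, pixels), "pose" (4x4, takes a point from camera to world coordinates). Camera axes: x right, y down, z forward; pixel columns grow to the right and rows downward; lengths in m; the calibration is good to about 2 mm. A picture is of the moment at which its call begins. There is no depth.
- job.close_job(): hands the job in; it is judged then, once.
The state is a dict: "time": time; "qpos": joint angles; "joint_velocities": joint speeds; "effort": joint torques, N m; "tcp_pos": TCP position; "tcp_rot": TCP orientation; "wrist_force": force on the tool from outside, world axes, zero at the start; "torque": the same for the moment, N m; "gripper_width": finger opening in m; "grasp_force": force on a finger pad.
Only numpy, scipy, OpenCV 4.12 (cv2) and the standard library are available. Lean on these libraries where they do the work, as an engineer would, in place of code of your own. Each camera call takes 0.05 s, during which the arm holds its last target. There are 200 camera calls.

TASK

The pink-lidded paint tub on the marbling table has its lid on, but its three black snap tabs are still up. Press each of the three tabs down, one after another around the rim, until all are fully home, leaving the tub standing where it is; do not touch the blue-lidded tub, whose colour is still in use.

Things in the scene. Friction and masses are not known exactly. Their poses are not given: they have to be found in the camera images.
- tab1 (a point): centre of the top of snap tab 1 of the pink-lidded tub: a flat black pad, 32 mm radially by 36 mm along the rim, 5 mm thick, with a skirt outside the rim. Its top is 91 to 93 mm above the table when up, 83 mm (3 mm above the lid) when fully home on a firm stop. It moves straight down only, resists with about 6 N and stays where left. z up, x radially outward, y along the rim
- tab2 (a point): the same point on tab 2 of the pink-lidded tub (same size, heights and behaviour), 120 degrees anticlockwise of tab 1 seen from above. The tub is loose, round, white, 150 mm across (pink lid 156 mm), 80 mm tall to the top of its flat pink lid, about 0.85 kg, upright on the table; its three tab centres lie 66 mm from its axis
- tab3 (a point): the same point on tab 3 of the pink-lidded tub (same size, heights and behaviour), 240 degrees anticlockwise of tab 1 seen from above
- blue_tub: bystander: a loose tub of the same make and size (80 mm tall, three black tabs up to 93 mm high that reach out to 84 mm from its axis) with a dark blue lid; its origin is the centre of its underside, z up, its x axis points to one of its tabs. To be left alone
Things that resemble listed ones, but are neither listed nor needed, are in the scene too. Leave any green, orange or yellow look-alike of the part that bears tab1 alone.

How it is judged:
On the way, in this order (a step that is already met when the one before it is completed fails the run):
1. a first tab of the pink-lidded tub is pressed home (any of the three) (height (world z) of any of tab1, tab2, tab3 below 0.0855 m), for 0.1 s.
2. then a second tab is home as well ((height (world z) of each of tab1, tab2 below 0.0855 m or height (world z) of each of tab2, tab3 below 0.0855 m or height (world z) of each of tab1, tab3 below 0.0855 m)), for 0.1 s.
3. then all three tabs are home (height (world z) of each of tab1, tab2, tab3 below 0.0855 m), for 0.1 s.
At the end, for the whole second after the job is handed in: All three tabs of the pink-lidded tub are down to within 2.5 mm of fully home (tops below 85.5 mm), and the tub stands upright on the table with no tab more than 50 mm from where it started (all of step 3 and height (world z) of each of tab1, tab2, tab3 above 0.079 m and angle between tab1's own z axis and vertical below 0.1 rad and distance of each of tab1, tab2, tab3 from where it was at the start of the episode below 0.05 m); the robot touches nothing.
It fails at once if the blue-lidded tub is touched (more than 2 N) or shifted by more than 15 mm (contact force between any of the fingers, the arm and blue_tub above 2 N or distance of blue_tub from where it was at the start of the episode above 0.015 m).
It fails at once if the pink-lidded tub is tipped by more than 25 degrees (angle between tab1's own z axis and vertical above 0.44 rad).
It also fails if it takes over 40 s, if anything falls off the work surface, if the arm or the gripper's body presses on something with over 40 N, if the wrist force passes 120 N, or if a joint passes its speed limit or range.

## Working session

There is one attempt and no reset: what is moved stays moved. The work goes in short steps, Python scripts to look and compute and a tool call to move; the robot and the scene stay as the last step left them, time stands still between calls to the robot, and variables do not carry over. Pictures are saved under pics/ and viewed, at most 10 in all, crops included, and the job is handed in when it is done.

Besides the shell and the picture viewer there is one more tool, called after "Call:" as a command line: name --pt "numbers of a row" for each row, then --argument value for the rest. arm_command: Moves the arm, as the interface text tells. Its arguments: {"type":"object","properties":{"increments":{"type":"array","items":{"type":"array","items":{"type":"number"}}}},"required":["increments"]}

```bash
mkdir -p pics
python3 - <<'E'
from cell import status, grab_frame
import cv2,pickle
o=status.get_obs(); print(o['tcp_pos'],o['tcp_rot'],o['wrist_force'],o['gripper_width'])
for n in("top","scene"):
    f=grab_frame(n); cv2.imwrite(f"pics/{n}0.png",f["img"]); pickle.dump(f,open(n+".pkl","wb")); print(f["K"],f["pose"])
E
```

```text
[ 0.21764778 -0.4773105   0.23067127] [-7.00647577e-04  9.77207782e-01  2.12283861e-01 -1.49892337e-04] [-0.26330875  0.1285891  -0.90507657] 0.08570828947644306
[[446.04608428   0.         323.23278163]
 [  0.         446.04608428 242.60667352]
 [  0.           0.           1.        ]] [[-0.01846184 -0.98902582  0.14658473  0.35002497]
 [-0.999829    0.0184186  -0.00165235 -0.05691821]
 [-0.00106567 -0.14659017 -0.98919674  1.01630689]
 [ 0.          0.          0.          1.        ]]
[[550.39922684   0.         313.82157756]
 [  0.         550.39922684 232.71714707]
 [  0.           0.           1.        ]] [[ 0.35761205  0.55397444 -0.7518151   1.47588183]
 [ 0.93363265 -0.19392398  0.30120352 -0.43155167]
 [ 0.02106407 -0.80963313 -0.58655818  0.84157465]
 [ 0.          0.          0.          1.        ]]
```

View pics/top0.png

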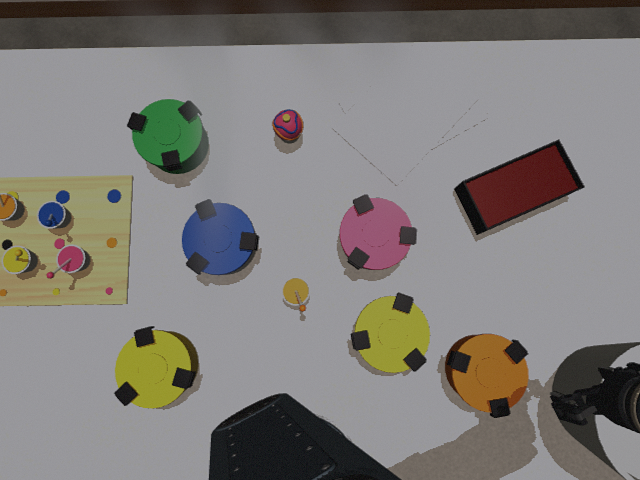

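View pics/scene0.png

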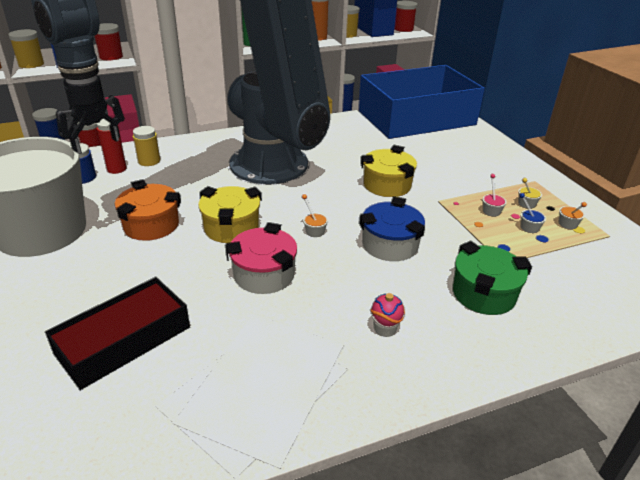

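The top view shows the pink tub at about (376,233), with tabs near (363,205), (408,236) and (358,258). The blue tub is at (219,239), yellow at (392,334), and the gripper starts over a grey bucket at the lower right. I'll refine these with segmentation.

```bash
cat > h.py <<'E'
import numpy as np,cv2
def ray(f,uv,z):
    d=f["pose"][:3,:3]@np.linalg.inv(f["K"])@[uv[0],uv[1],1]; c=f["pose"][:3,3]
    return c+d*(z-c[2])/d[2]
def tabs(f,uv,r=58):
    g=f["img"].max(2); m=(g<60).astype(np.uint8)
    yy,xx=np.mgrid[:480,:640]; m[(xx-uv[0])**2+(yy-uv[1])**2>r*r]=0
    n,_,s,c=cv2.connectedComponentsWithStats(m)
    return [(c[i],s[i,4]) for i in range(1,n) if s[i,4]>80]
def lid(f,uv,r=45):
    h=cv2.cvtColor(f["img"],cv2.COLOR_BGR2HSV).astype(int)
    m=((h[...,0]>160)&(h[...,1]>100)&(h[...,2]>90)).astype(np.uint8)
    yy,xx=np.mgrid[:480,:640]; m[(xx-uv[0])**2+(yy-uv[1])**2>r*r]=0
    c=max(cv2.findContours(m,0,1)[0],key=cv2.contourArea)
    return cv2.minEnclosingCircle(cv2.convexHull(c))
E
python3 - <<'E'
import pickle; from h import *; from scipy.spatial.transform import Rotation as R
f=pickle.load(open("top.pkl","rb"))
(c,r)=lid(f,(376,233)); C=ray(f,c,.08); print("lid",c,r,C, np.linalg.norm(ray(f,(c[0]+r,c[1]),.08)-C))
P=[]
for p,a in tabs(f,(376,233),50):
    X=ray(f,p,.092); P.append(X); print(p,a,X,np.linalg.norm((X-C)[:2]),np.degrees(np.arctan2(*(X-C)[1::-1])))
print("mean",np.mean(P,0))
s=pickle.load(open("scene.pkl","rb"))
for X in P:
    q=s["K"]@(s["pose"][:3,:3].T@(X-s["pose"][:3,3])); print("scene px",q[:2]/q[2])
print(ray(f,(219,239),.08))
print(R.from_quat([.977208,.212284,-.00015,-.0007]).as_matrix())
E
```

```text
lid (375.399658203125, 233.62709045410156) 36.31161117553711 [ 0.50602019 -0.16983768  0.08      ] 0.07725937737515996
[359.29166667 205.15833333] 120 [ 0.56585374 -0.13641441  0.092     ] 0.0685358844253764 29.187905646360772
[409.0212766  238.75531915] 94 [ 0.49180763 -0.23848913  0.092     ] 0.07010720070127785 -101.69642520068645
[357.17985612 258.39928058] 278 [ 0.4524153 -0.128573   0.092    ] 0.06764804854450618 142.41117512175052
mean [ 0.50335889 -0.16782552  0.092     ]
scene px [284.01449332 253.37358366]
scene px [230.4580706  243.51870294]
scene px [271.95186654 224.73928585]
[0.50064366 0.16284492 0.08      ]
[[ 9.09871005e-01  4.14890835e-01 -5.90359714e-04]
 [ 4.14891255e-01 -9.09870070e-01  1.30440537e-03]
 [ 4.03519805e-06 -1.43177571e-03 -9.99998975e-01]]
```

Run:
```python
import pickle; from h import *
f=pickle.load(open("top.pkl","rb"))
C=ray(f,(375.4,233.6),.08)
g=f["img"]; m=((g.max(2)<110)&(g.max(2).astype(int)-g.min(2)<35)).astype(np.uint8)
yy,xx=np.mgrid[:480,:640]; m[(xx-376)**2+(yy-233)**2>50**2]=0
n,_,s,c=cv2.connectedComponentsWithStats(m)
A=[]
for i in range(1,n):
    if s[i,4]<80: continue
    X=ray(f,c[i],.091); a=np.degrees(np.arctan2(*(X-C)[1::-1])); A.append(a%120); print(c[i],s[i],X,np.linalg.norm((X-C)[:2]),a)
print(A,C)
cv2.imwrite("pics/c.png",cv2.resize(f["img"][180:285,315:435],None,fx=5,fy=5))
```

```text
[362.55970149 203.58955224] [353 194  21  20 268] [ 0.56936765 -0.1435448   0.091     ] 0.06853441269236982 22.562179617615687
[408.03558719 235.02135231] [400 226  17  19 281] [ 0.49993872 -0.23698503  0.091     ] 0.06742468791912906 -95.22476301287566
[356.72916667 258.51488095] [342 247  29  23 336] [ 0.45230114 -0.12770348  0.091     ] 0.06831942746198442 141.91974324083955
[np.float64(22.562179617615687), np.float64(24.775236987124345), np.float64(21.91974324083955)] [ 0.50607861 -0.16984048  0.08      ]
```

View pics/c.png

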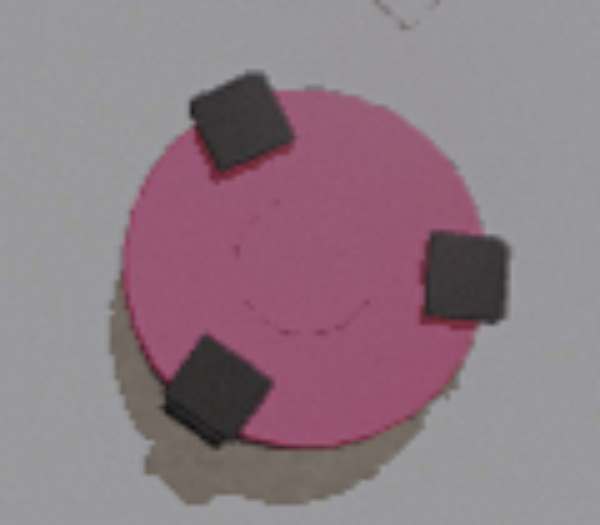

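Call:
arm_command --pt "0 0 0 -0.03 0 0 0" --pt "0 0 0 -0.03 0 0 0" --pt "0 0.025 -0.0075 0 0 0 0" --pt "0 0.025 -0.0075 0 0 0 0" --pt "0 0.025 -0.0075 0 0 0 0" --pt "0 0.025 -0.0075 0 0 0 0" --pt "0 0.025 -0.0075 0 0 0 0" --pt "0 0.025 -0.0075 0 0 0 0" --pt "0 0.025 -0.0075 0 0 0 0" --pt "0 0.025 -0.0075 0 0 0 0" --pt "0 0.025 -0.0075 0 0 0 0" --pt "0 0.025 -0.0075 0 0 0 0" --pt "0 0.025 -0.0075 0 0 0 0" --pt "0 0.025 -0.0075 0 0 0 0" --pt "0 0.025 -0.0075 0.03 0 0 0" --pt "0 0.025 -0.0075 0.03 0 0 0" --pt "0 0.008 -0.002 0.03 0 0 0" --pt "0 0 0 0.03 0 0 0" --pt "0 0 0 0.03 0 0 0" --pt "0 0 0 0 0 0 0"

```text
time: 2.1
tcp_pos: [0.4968, -0.2305, 0.1375]
tcp_rot: [-0.002, 0.977, 0.212, -0.003]
wrist_force: [-0.7, -0.1, 0.4]
gripper_width: -0.0
grasp_force: 0.0
```

Run:
```python
from cell import grab_frame,status
import cv2
print(status.get_obs()['tcp_pos'])
f=grab_frame("scene"); cv2.imwrite("pics/s1.png",cv2.resize(f["img"][130:310,150:370],None,fx=3,fy=3))
```

```text
[ 0.49675982 -0.23046703  0.13748976]
```

View pics/s1.png

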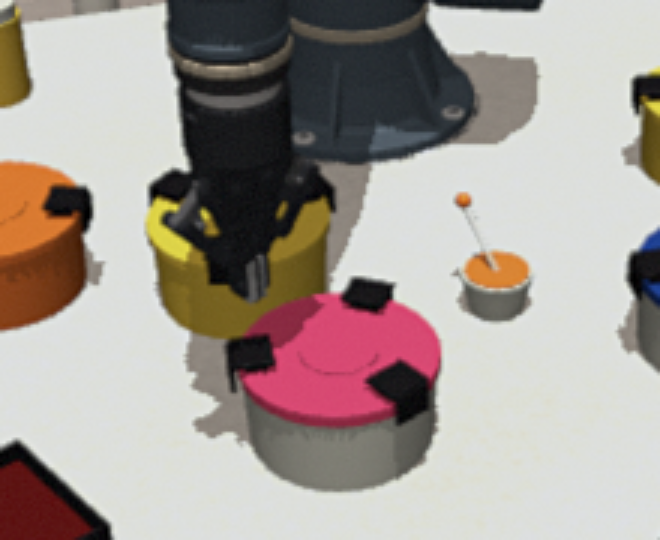

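The fingertip (crop 255,298) hangs straight above the right tab (crop 250,350). Next I descend.

Call:
arm_command --pt "0 0.0015 0.0015 0.02 0 0 0" --pt "0 0 0 0.015 0 0 0" --pt "0 0 0 0.005 0 0 0" --pt "0 0 0 0.003 0 0 0" --pt "0 0 0 0.003 0 0 0" --pt "0 0 0 0.003 0 0 0" --pt "0 0 0 0.003 0 0 0" --pt "0 0 0 0 0 0 0" --pt "0 0 0 0 0 0 0"

```text
time: 3.05
tcp_pos: [0.5015, -0.2327, 0.0896]
tcp_rot: [0.0, 0.977, 0.212, 0.0]
wrist_force: [1.0, -0.5, 1.3]
gripper_width: -0.0003
grasp_force: 1.1
```

Call:
arm_command --pt "0 0 0 0.002 0 0 0" --pt "0 0 0 0.002 0 0 0" --pt "0 0 0 0.002 0 0 0" --pt "0 0 0 0 0 0 0" --pt "0 0 0 0 0 0 0"

```text
time: 3.55
tcp_pos: [0.5015, -0.2327, 0.0836]
tcp_rot: [0.0, 0.977, 0.212, 0.0]
wrist_force: [0.7, -1.4, 3.5]
gripper_width: -0.0
grasp_force: 1.8
```

Call:
arm_command --pt "0 0 0 0.0015 0 0 0" --pt "0 0 0 0 0 0 0" --pt "0 0 0 0 0 0 0"

```text
time: 3.85
tcp_pos: [0.5016, -0.2327, 0.0829]
tcp_rot: [0.0, 0.977, 0.212, 0.001]
wrist_force: [-1.5, 0.8, 12.6]
gripper_width: -0.0001
grasp_force: 6.4
```

Tab home against its firm stop (12.6 N at z = 0.083). On to the next tab.

Call:
arm_command --pt "0 0 0 -0.025 0 0 0" --pt "0 0 0 -0.025 0 0 0" --pt "0 0.0234 -0.0137 0 0 0 0" --pt "0 0.0234 -0.0137 0 0 0 0" --pt "0 0.0234 -0.0138 0 0 0 0" --pt "0 0.0234 -0.0138 0 0 0 0" --pt "0 0 0 0 0 0 0" --pt "0 0 0 0.02 0 0 0" --pt "0 0 0 0.015 0 0 0" --pt "0 0 0 0.003 0 0 0" --pt "0 0 0 0.002 0 0 0" --pt "0 0 0 0.002 0 0 0" --pt "0 0 0 0.002 0 0 0" --pt "0 0 0 0.002 0 0 0" --pt "0 0 0 0.002 0 0 0" --pt "0 0 0 0.002 0 0 0" --pt "0 0 0 0 0 0 0" --pt "0 0 0 0 0 0 0"

```text
time: 5.65
tcp_pos: [0.5628, -0.1439, 0.083]
tcp_rot: [-0.0, 0.977, 0.212, -0.0]
wrist_force: [-4.7, 1.6, 6.8]
gripper_width: 0.0002
grasp_force: 3.9
```

Call:
arm_command --pt "0 0 0 0.001 0 0 0" --pt "0 0 0 0 0 0 0" --pt "0 0 0 0 0 0 0"

```text
time: 5.95
tcp_pos: [0.5629, -0.1439, 0.0829]
tcp_rot: [0.0, 0.977, 0.212, 0.0]
wrist_force: [-7.1, 2.1, 15.0]
gripper_width: 0.0003
grasp_force: 8.0
```

Second tab is home. Third:

Call:
arm_command --pt "0 0 0 -0.025 0 0 0" --pt "0 0 0 -0.026 0 0 0" --pt "0 -0.0231 -0.014 0 0 0 0" --pt "0 -0.0231 -0.014 0 0 0 0" --pt "0 -0.0231 -0.014 0 0 0 0" --pt "0 -0.0232 -0.014 0 0 0 0" --pt "0 0 0 0 0 0 0" --pt "0 0 0 0.02 0 0 0" --pt "0 0 0 0.015 0 0 0" --pt "0 0 0 0.003 0 0 0" --pt "0 0 0 0.002 0 0 0" --pt "0 0 0 0.002 0 0 0" --pt "0 0 0 0.002 0 0 0" --pt "0 0 0 0.002 0 0 0" --pt "0 0 0 0.002 0 0 0" --pt "0 0 0 0.002 0 0 0" --pt "0 0 0 0.001 0 0 0" --pt "0 0 0 0 0 0 0" --pt "0 0 0 0 0 0 0"

```text
time: 7.85
tcp_pos: [0.4565, -0.1313, 0.0829]
tcp_rot: [0.001, 0.977, 0.212, 0.001]
wrist_force: [-6.7, 1.3, 17.3]
gripper_width: -0.0002
grasp_force: 9.1
```

Third tab is on its stop. I'll back off and check.

Call:
arm_command --pt "0 0 0 -0.03 0 0 0" --pt "0 0 0 -0.04 0 0 0" --pt "0 0 0 -0.04 0 0 0" --pt "0 0 0 -0.03 0 0 0" --pt "0 0 0 0 0 0 0" --pt "0 0 0 0 0 0 0" --pt "0 0 0 0 0 0 0"

```text
time: 8.55
tcp_pos: [0.4557, -0.131, 0.2201]
tcp_rot: [-0.0, 0.977, 0.212, -0.001]
wrist_force: [0.0, -0.1, -0.0]
gripper_width: 0.0001
grasp_force: 0.0
```

Run:
```python
from cell import grab_frame
import cv2
f=grab_frame("scene"); cv2.imwrite("pics/s2.png",cv2.resize(f["img"][190:310,190:350],None,fx=4,fy=4))
```

```text
(no output)
```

View pics/s2.png

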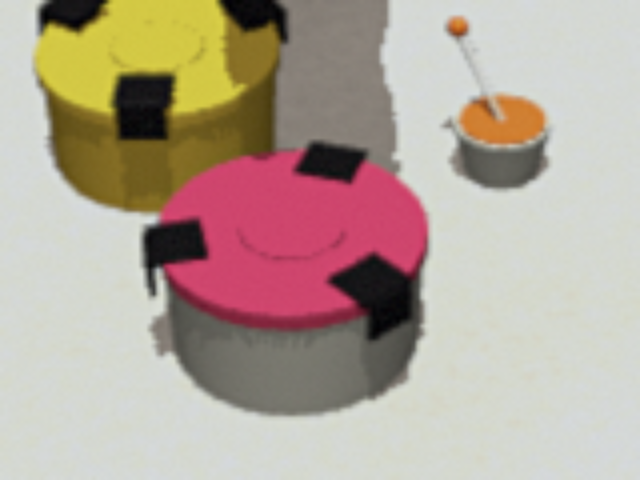

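All three tabs lie flat at crop (177,243), (332,162) and (372,283). The tub is upright and in place, and the robot is clear of it.

```bash
python3 -c "
from cell import job
print(job.close_job())"
```

```text
the job is handed in; nothing more can be done
None
```

I pressed all three tabs of the pink-lidded tub onto their firm stops (tops at about 83 mm), left the tub upright in place, never went near the blue-lidded tub, and handed the job in; it returned no verdict.

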